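# Light up a fillet weld with the inspection lamp

## Robot

A 6-joint arm with a two-finger parallel gripper is mounted at the origin on the work surface. World frame = base frame: x ahead of the robot, y to its left, z up, the work surface at z = 0. Lengths are in mm, angles in rad, forces in N, time in s.
With the tool pointing down it reaches from about 375 to 750 mm from the base axis. Payload 9 kg.
Tool frame: the origin (TCP) lies between the finger pads; the fingertips stand 14 mm ahead of it and the grasp point (between the pads) lies 5 mm behind it (arm.tip_reach is the z of the fingertips in the tool frame, in mm); z points along the fingers, y is the line along which they close (so a half turn about z gives the same grasp; the last joint's range is limited). The gripper opens to 85 mm and grips with 20 to 120 N. Pads are 22 mm wide; open, the fingers measure 114 mm over their backs; the gripper's body (76 mm by 85 mm) begins 54 mm behind the grasp point. The pads swing forward as they close: fully open they stand 13 mm farther back than shut.
Start: joints at [1.102, 0.104, 0.097, 1.564, 0, 1.353], TCP at [148.91, 581.258, 245.331] pointing down, gripper open.
Joint ranges: [-2.99, 2.99], [-0.84, 1.86], [-1.1, 1.16], [-1.84, 2.11], [-1.51, 1.56], [-3.14, 3.14]. Speed limits (rad/s): [2.22, 2.22, 2.57, 3.14, 3.14, 3.14].

## Interface

Orientations are given as a unit quaternion [x, y, z, w].
In Python, from workcell import arm, vision, workorder gives the robot as it stands. The module is installed in compiled form; this text tells all that it offers.
- The arm moves only by the tool play_rows, never from a script. Its argument "plan" is a list of rows, each a list of 7 numbers: the shift along the tool's x, y, z in mm, then the turn, a rotation vector about the tool's x, y, z in rad, then the closure, from 0 (fully open) to 1 (shut). In form: [[x, y, z, ax, ay, az, fingers], ...]. A call has 1 to 20 rows; each row is the pose to reach, as a shift and turn from the pose commanded when the call began, along the tool's axes at that moment; what a row does not reach only later rows make up. A row lasts 1/12 s, in which the tool goes at most 41.7 mm and 7.16 degrees, less where a joint would pass 70% of its speed; a pose out of reach is approached as far as the arm can. A call with a gripper value outside its range is refused whole. The fingers move at their own pace and stop on an object; the grip force is fixed at half the most. Time passes only in rows, so rows that repeat a pose let the fingers close. It gives the time, the measured TCP pose, the force, the opening and the grip force at its end, in the units of the state.
- arm.get_state(): the state, without advancing time (a new reading comes with each control period).
- vision.snapshot(name): name is "scene" or "top" or "wrist"; returns the picture (420x560x3 uint8, red, green, blue); there is no depth.
- vision.get_calibration(name): a dict with "camera_matrix" (3x3 intrinsics, pixels), "k1" (the pictures are not rectified: a ray, as slopes to the right and down, at radius r is drawn at 1 + k1 r^2 times it, then the intrinsics apply), "rvec" (rotation vector, rad) and "tvec" (3), from world to camera coordinates, as OpenCV has them. Camera axes: x right, y down, z forward; pixel columns grow to the right and rows downward; lengths in mm; the calibration is good to about 2 mm. A picture is of the moment at which its call begins: read the wrist's pose just before it. get_calibration takes no time and is no camera call; for the wrist camera it gives the pose at the moment of the call.
- workorder.hand_in(): hands the job in; it is judged then, once.
The state is a dict: "t": time; "joint_pos": joint angles; "qvel": joint speeds; "tau": joint torques, N m; "tool_pos": TCP position; "orientation": TCP orientation; "wrist_force": force on the tool from outside, world axes, zero at the start; "moment": the same for the moment, N m; "width": finger opening in mm; "grasp_force": force on a finger pad.
Only numpy, scipy, OpenCV 4.12 (cv2) and the standard library are available. Lean on these libraries where they do the work, as an engineer would, in place of code of your own. Each camera call takes 0.05 s, during which the arm holds its last target. There are 200 camera calls.

## Task

Draw the inspection lamp, the tallest tool in the wooden rack, out of its socket, then tip it to a slant of about 45 degrees and hold it raised so that its lens shines squarely into the inside corner of the welded angle bracket: aimed at the middle of the weld bead, midway between the bracket's two plates, from about 100 mm away. Finish while still gripping the lamp in that pose: do not put it down or let go. Do not let the lamp touch the bracket, and leave the bracket, the other rack tools and everything else on the table where they are.

Things in the scene. Friction and masses are not known exactly. Their poses are not given: they have to be found in the camera images.
- lamp: round aluminium inspection lamp, 160 mm long, about 0.15 kg, standing lens down in a rack socket. Origin: centre of the lens face; z axis runs from lens to tail, light shines along -z, yaw means nothing. Head 32 mm dia. from z = 0 to 26, taper to 34, straight 24 mm body from 34 to 148 (black bands at 44 to 77), black rubber tail 20 mm dia. to 160
- lens (a point): centre of the lamp's lens face (same point as the lamp's origin)
- rack: fixed wooden tool block, 70 mm (its x) by 230 (its y) by 65 high, origin centre of underside. Three round sockets in its top, 36 mm dia., 55 deep (floor 10 mm above the table), at y = -75, 0, +75. The lamp (its top 170 mm above the table) and two shorter tools stand in them in any order
- bracket: welded steel angle bracket, loose, about 0.95 kg: base plate 100 x 100 x 8 mm, one upright plate 8 mm thick, 100 wide along its +x edge, top 70 mm above the table. Origin centre of underside. Upright's inner face at x = +42 looks to -x, the open side. A dark rippled weld bead runs along y in the inside corner
- weld (a point): middle of the weld bead, in the bracket's inside corner, at x = 38, y = 0, z = 10 mm in the bracket's frame (10 mm above the table); axes as the bracket's
- channel: bystander: steel U-channel offcut without a bead, 90 x 80 mm, two uprights 50 mm high along its two y edges; origin under its centre
- brush: bystander in the rack: round wooden handle 32 mm diameter with a rectangular brass-bristled head, 119 mm tall, its top 129 mm above the table; origin at the centre of its foot, z up
- tube: bystander in the rack: round grey tube with a black cap, 33 mm diameter, 92 mm tall, its top 102 mm above the table; origin at the centre of its foot, z up
- coupon: bystander: flat steel offcut 60 x 40 x 8 mm, lying on the table; origin under its centre
- square: bystander: small engineer's square lying flat, 126 x 80 mm, 14 mm high; origin under its middle
- hammer: bystander: hammer lying on the table, about 260 mm long along its x and 26 mm high; origin under its middle
- tape: bystander: tape measure, 70 x 36 mm, 62 mm high; origin under its centre
- pot: bystander: empty steel cup 80 mm across, 90 mm high; origin under its centre
Not all that is in view belongs to the job. Leave any orange or yellow look-alike of the bracket alone. Of the things shaped like the lamp, the aluminium one is meant.

How it is judged (in metres and radians):
On the way:
1. the lamp has been drawn clear of its socket and hangs in the fingers alone (contact force between the fingers and lamp above 2 N and contact force between lamp and rack below 0.3 N and contact force between lamp and bracket below 0.3 N and contact force between lamp and channel below 0.3 N and contact force between lamp and brush below 0.3 N and contact force between lamp and tube below 0.3 N and height (world z) of lens above 0.085 m), for 0.2 s.
At the end, for the whole second after the job is handed in: Lamp held still by the fingers alone, leaning 30-60 deg from upright, lens over 35 mm above the table, 60-150 mm from the bead's middle on the open side and within 40 mm of the bracket's centre plane, its axis passing within 25 mm (each way) of the bead's middle (contact force between the fingers and lamp above 2 N and contact force between lamp and rack below 0.3 N and contact force between lamp and bracket below 0.3 N and contact force between lamp and channel below 0.3 N and contact force between lamp and brush below 0.3 N and contact force between lamp and tube below 0.3 N and x of weld in the frame of lamp between -0.025 and 0.025 m and y of weld in the frame of lamp between -0.025 and 0.025 m and z of weld in the frame of lamp between -0.15 and -0.06 m and angle between lamp's own z axis and vertical between 0.52 and 1.05 rad and y of lens in the frame of bracket between -0.04 and 0.04 m and x of lens in the frame of bracket below 0.01 m and height (world z) of lens above 0.035 m and linear speed of lamp below 0.03 m/s); the arm keeps its last pose, push and grip.
It fails at once if the lamp touches the bracket (contact force between lamp and bracket above 1 N).
It fails at once if the bracket is shifted by more than 15 mm (distance of bracket from where it was at the start of the episode above 0.015 m).
It fails at once if a bystander is shifted by more than 20 mm (distance of any of channel, brush, tube, coupon, square, hammer, tape, pot from where it was at the start of the episode above 0.02 m).
It also fails if it takes over 43 s, if anything falls off the work surface, if the arm or the gripper's body presses on something with over 40 N, if the wrist force passes 120 N, or if a joint passes its speed limit or range.

## Working session

There is one attempt and no reset: what is moved stays moved. The work goes in short steps, Python scripts to look and compute and a tool call to move; the robot and the scene stay as the last step left them, time stands still between calls to the robot, and variables do not carry over. Pictures are saved under pics/ and viewed, at most 10 in all, crops included, and the job is handed in when it is done.

Besides the shell and the picture viewer there is one more tool, called by a JSON object that holds its "api" and its "payload". play_rows: Moves the arm, as the interface text tells. Its arguments: {"type":"object","properties":{"plan":{"type":"array"}},"required":["plan"]}

```bash
mkdir -p pics; python3 - <<'E'
from workcell import arm, vision
import cv2
for n in ["scene","top"]:
    im=vision.snapshot(n); cv2.imwrite(f"pics/{n}0.png",im[:,:,::-1])
    c=vision.get_calibration(n); print(n,c)
s=arm.get_state(); print(s)
E
```

```text
scene {'camera_matrix': array([[429.54987586,   0.        , 281.86264938],
       [  0.        , 429.54987586, 210.99380865],
       [  0.        ,   0.        ,   1.        ]]), 'k1': -0.03644801096103612, 'rvec': array([ 2.22468529,  0.89478777, -0.38959183]), 'tvec': array([-425.74795354, -255.87186991, 1544.29783787])}
top {'camera_matrix': array([[489.32081629,   0.        , 283.29249468],
       [  0.        , 489.32081629, 205.23820457],
       [  0.        ,   0.        ,   1.        ]]), 'k1': -0.014706926261703413, 'rvec': array([ 2.12525398, -2.12422943,  0.19866013]), 'tvec': array([ -24.38608786,  573.6365425 , 1476.85923861])}
{'t': 0.1, 'joint_pos': array([ 1.10231114e+00,  1.04666307e-01,  9.65234189e-02,  1.56388408e+00,
       -2.64684563e-05,  1.35311658e+00]), 'qvel': array([ 8.42250149e-04, -2.46263918e-03,  1.65761687e-03,  4.05487802e-03,
        5.41041642e-05,  9.45604603e-05]), 'tau': array([ 7.85553799e-03, -5.58206499e+01,  5.04721606e+01,  1.31672836e-02,
       -2.44562298e-04, -1.23249967e-05]), 'tool_pos': array([148.76429527, 580.96859979, 244.57142229]), 'orientation': array([ 1.25074268e-01,  9.92147191e-01, -5.83910962e-04, -1.94524948e-04]), 'wrist_force': array([ 0.29298571, -0.66170829, -0.01281161]), 'moment': array([-0.01926215,  0.04127214,  0.00813556]), 'grasp_force': 0.0, 'width': 85.55208931692934}
```

View pics/scene0.png

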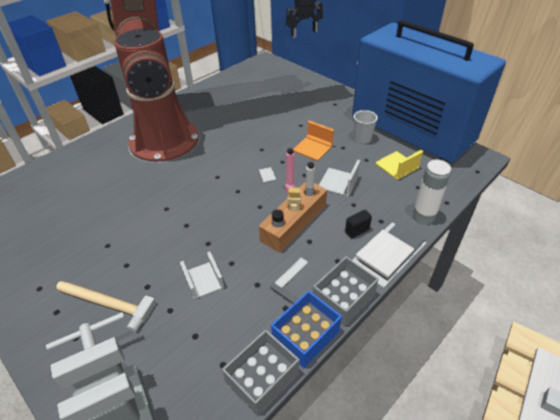

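View pics/top0.png

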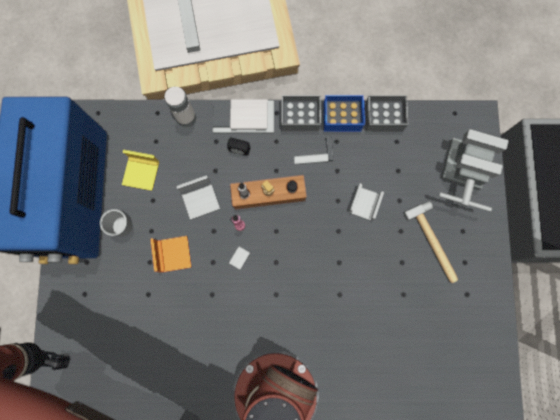

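The lamp is the aluminium one in the rack, at scene (310,178) and top (243,188). The look-alike is the pink lamp standing on the table, at scene (290,168) and top (237,222). The bracket is the steel one, at scene (340,178) and top (200,200). Its look-alikes are orange (top 172,254) and yellow (top 140,174), and the channel is at top (367,204). I'll check the choice in a close crop.

```bash
cat > h.py <<'E'
import numpy as np, cv2
from workcell import vision
from scipy.spatial.transform import Rotation as R
def ray(cal,uv):
    K=cal['camera_matrix']; k=cal['k1']
    p=cv2.undistortPoints(np.array([[uv]],float),K,np.array([k,0,0,0.]))[0,0]
    Rm=cv2.Rodrigues(cal['rvec'])[0]; d=Rm.T@np.array([p[0],p[1],1.]); o=-Rm.T@cal['tvec']
    return o,d/np.linalg.norm(d)
def onz(cal,uv,z):
    o,d=ray(cal,uv); return o+d*(z-o[2])/d[2]
def proj(cal,P):
    return cv2.projectPoints(np.array(P,float).reshape(-1,1,3),cal['rvec'],cal['tvec'],cal['camera_matrix'],np.array([cal['k1'],0,0,0.]))[0][:,0]
def tri(rays):
    A=np.zeros((3,3));b=np.zeros(3)
    for o,d in rays:
        M=np.eye(3)-np.outer(d,d);A+=M;b+=M@o
    X=np.linalg.solve(A,b); return X,[np.linalg.norm((np.eye(3)-np.outer(d,d))@(X-o)) for o,d in rays]
E
python3 - <<'E'
import cv2,numpy as np
a=cv2.imread('pics/scene0.png')[130:260,250:380]; b=cv2.imread('pics/top0.png')[150:250,170:320]
a=cv2.resize(a,None,fx=4.4,fy=4.4,interpolation=cv2.INTER_CUBIC)
cv2.imwrite('pics/c1.png',a)
cv2.imwrite('pics/c2.png',cv2.resize(b,None,fx=5.3,fy=5.3,interpolation=cv2.INTER_CUBIC))
E
```

```text
(no output)
```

View pics/c1.png

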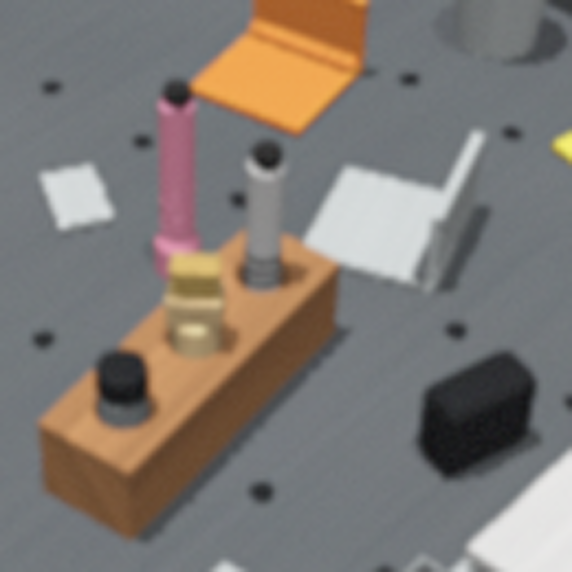

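View pics/c2.png

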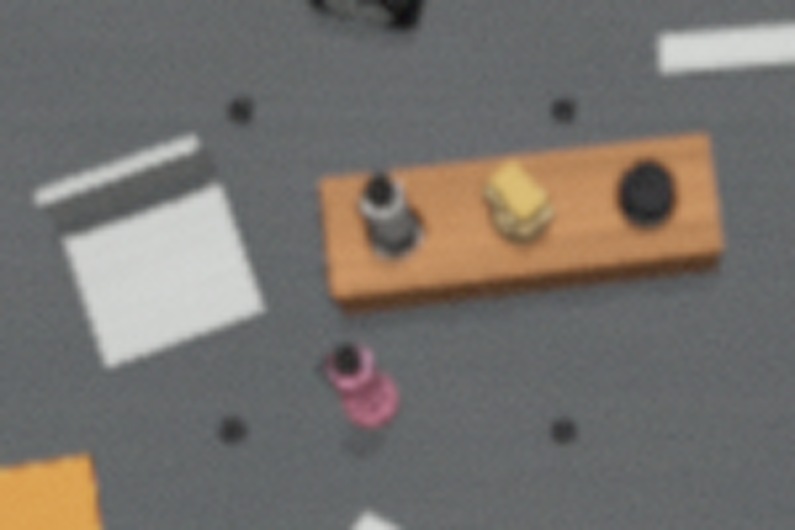

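The crops confirm it. The aluminium lamp with its black tail cap is at scene (310.7,164) and top (241.7,185), in the left rack socket. The pink look-alike stands free at top (236,219). The steel bracket's base is centred near top (201,202), with the upright on its far side.

```bash
python3 - <<'E'
from h import *
T=vision.get_calibration('top');S=vision.get_calibration('scene')
t=cv2.imread('pics/top0.png');s=cv2.imread('pics/scene0.png')
ct=np.array([170+380/5.3-.4,150+187/5.3-.4]);cs=np.array([250+267/4.4-.4,130+153/4.4-.4])
def dark(im,c,r=8,th=60):
    y0,x0=int(c[1])-r,int(c[0])-r
    g=im[y0:y0+2*r,x0:x0+2*r].max(2); 
    n,l,st,ce=cv2.connectedComponentsWithStats((g<th).astype(np.uint8))
    i=1+np.argmin(np.linalg.norm(ce[1:]+[x0,y0]-c,axis=1)); return ce[i]+[x0,y0],st[i,4]
for im,c in((t,ct),(s,cs)): print(c,dark(im,c))
dt,ds=dark(t,ct)[0],dark(s,cs)[0]
X,res=tri([ray(T,dt),ray(S,ds)]);print('lamp top tri',X,res,'z=170:',onz(T,dt,170),onz(S,ds,170))
# bracket: bright mask
hsv=cv2.cvtColor(t,cv2.COLOR_BGR2HSV)
m=((hsv[...,2]>165)&(hsv[...,1]<50)).astype(np.uint8)
m2=np.zeros_like(m);m2[170:225,170:225]=m[170:225,170:225]
n,l,st,ce=cv2.connectedComponentsWithStats(m2)
for i in range(1,n):
    if st[i,4]<20: continue
    cn=cv2.findContours((l==i).astype(np.uint8),cv2.RETR_EXTERNAL,cv2.CHAIN_APPROX_NONE)[0][0]
    z=8 if st[i,4]>300 else 70
    W=np.array([onz(T,p[0],z)[:2] for p in cn],np.float32)
    (c,sz,a)=cv2.minAreaRect(W);print('bracket z',z,c,sz,a,cv2.boxPoints((c,sz,a)).round(1).tolist(),st[i,4])
# rack
m=((hsv[...,0]>5)&(hsv[...,0]<18)&(hsv[...,1]>100)&(hsv[...,2]>150)).astype(np.uint8)
m2=np.zeros_like(m);m2[165:212,225:312]=m[165:212,225:312]
m2=cv2.morphologyEx(m2,cv2.MORPH_CLOSE,np.ones((3,3)))
cn=max(cv2.findContours(m2,cv2.RETR_EXTERNAL,cv2.CHAIN_APPROX_NONE)[0],key=cv2.contourArea)
W=np.array([onz(T,p[0],65)[:2] for p in cn],np.float32);r=cv2.minAreaRect(W)
print('rack',r,cv2.boxPoints(r).round(1).tolist())
# two-view bracket upright top ends: crops c1/c2
ends=[((35,197),(477,132)),((197,142),(437,215))]
for a,b in ends[:1]:
    print(tri([ray(T,(170+a[0]/5.3-.4,150+a[1]/5.3-.4)),ray(S,(250+b[0]/4.4-.4,130+b[1]/4.4-.4))]))
# pink lamp top
a=(346,358);b=(177,92)
print('pink',tri([ray(T,(170+a[0]/5.3-.4,150+a[1]/5.3-.4)),ray(S,(250+b[0]/4.4-.4,130+b[1]/4.4-.4))]))
E
```

```text
[241.29811321 184.88301887] (array([241.09090909, 185.63636364]), np.int32(11))
[310.28181818 164.37272727] (array([310.31578947, 165.05263158]), np.int32(19))
lamp top tri [610.59068627  98.92553706 165.25252228] [np.float64(0.24151973023423623), np.float64(0.24151973023410733)] z=170: [609.6650333  98.6967328 170.       ] [614.2275109   94.25652397 170.        ]
bracket z 70 (645.4797973632812, 262.3077392578125) (7.819797515869141, 96.06883239746094) 20.372831344604492 [[625.0999755859375, 306.0], [658.5, 215.89999389648438], [665.9000244140625, 218.60000610351562], [632.4000244140625, 308.70001220703125]] 76
bracket z 8 (594.1405639648438, 242.8688201904297) (82.2664566040039, 99.73123168945312) 20.46633529663086 [[538.2000122070312, 275.20001220703125], [573.0, 181.8000030517578], [650.0999755859375, 210.5], [615.2000122070312, 304.0]] 774
rack ((618.9677124023438, 24.42314910888672), (69.5580825805664, 229.78172302246094), 6.99091911315918) [[570.5, 134.1999969482422], [598.4000244140625, -93.80000305175781], [667.5, -85.4000015258789], [639.5, 142.6999969482422]]
(array([627.65227446, 308.36056291,  71.80372783]), [np.float64(1.1292326084879512), np.float64(1.1292326084879019)])
pink (array([518.4140407 , 115.63286793, 157.57508312]), [np.float64(0.7783509676374575), np.float64(0.7783509676374917)])
```

{"api": "play_rows", "payload": {"plan": [[-566, -353, -5, 0, 0, 0.963, 0], [-566, -353, -5, 0, 0, 0.963, 0], [-566, -353, -5, 0, 0, 0.963, 0], [-566, -353, -5, 0, 0, 0.963, 0], [-566, -353, -5, 0, 0, 0.963, 0], [-566, -353, -5, 0, 0, 0.963, 0], [-566, -353, -5, 0, 0, 0.963, 0], [-566, -353, -5, 0, 0, 0.963, 0], [-566, -353, -5, 0, 0, 0.963, 0], [-566, -353, -5, 0, 0, 0.963, 0], [-566, -353, -5, 0, 0, 0.963, 0], [-566, -353, -5, 0, 0, 0.963, 0], [-566, -353, -5, 0, 0, 0.963, 0], [-566, -353, -5, 0, 0, 0.963, 0], [-566, -353, -5, 0, 0, 0.963, 0], [-566, -353, -5, 0, 0, 0.963, 0], [-566, -353, -5, 0, 0, 0.963, 0], [-566, -353, -5, 0, 0, 0.963, 0], [-566, -353, -5, 0, 0, 0.963, 0], [-566, -353, -5, 0, 0, 0.963, 0]]}}

```text
t: 1.77
tool_pos: [608.9, 99.8, 250.5]
orientation: [0.57, 0.822, 0.0, -0.0]
wrist_force: [0.4, -0.7, -0.1]
width: 85.5
grasp_force: 0.0
```

```bash
python3 - <<'E'
from h import *
from workcell import arm
s=arm.get_state();im=vision.snapshot('wrist');c=vision.get_calibration('wrist')
print(s['joint_pos'].round(3),s['tool_pos'],R.from_quat(s['orientation']).as_matrix().round(4).tolist(),c)
print('lamp top px',proj(c,[[610,98.8,170],[610,98.8,10],[638,259.4,10]]))
cv2.imwrite('pics/w1.png',im[:,:,::-1])
E
```

```text
[-0.049  0.158  0.165  1.578  0.     1.163] [608.93714468  99.78866141 250.4690134 ] [[-0.3505, 0.9366, -0.0001], [0.9366, 0.3505, 0.0003], [0.0003, -0.0, -1.0]] {'camera_matrix': array([[309.96638309,   0.        , 279.19055439],
       [  0.        , 309.96638309, 205.39471366],
       [  0.        ,   0.        ,   1.        ]]), 'k1': -0.07271244312967236, 'rvec': array([-2.77482542, -0.50159645, -0.08246182]), 'tvec': array([-604.77566924, -155.64918467,  346.89590868])}
lamp top px [[280.86133892 223.89765357]
 [280.18643191 174.26438287]
 [355.61961952  49.1426546 ]]
```

View pics/w1.png

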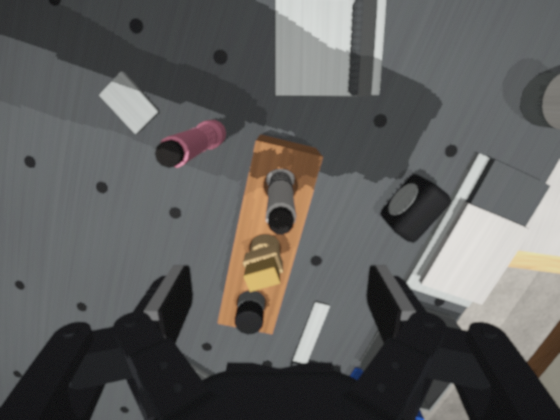

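The wrist view shows the lamp tail at (281,222) (predicted 281,224). The weld bead is at column ~355, as predicted, so both positions are confirmed. I'll descend and grip.

{"api": "play_rows", "payload": {"plan": [[0, 0, 35, 0, 0, 0, 0], [0, 0, 65, 0, 0, 0, 0], [0, 0, 90, 0, 0, 0, 0], [0, 0, 110, 0, 0, 0, 0], [0, 0, 123, 0, 0, 0, 0], [0, 0, 123, 0, 0, 0, 0], [0, 0, 123, 0, 0, 0, 0.5], [0, 0, 123, 0, 0, 0, 1], [0, 0, 123, 0, 0, 0, 1], [0, 0, 123, 0, 0, 0, 1], [0, 0, 123, 0, 0, 0, 1], [0, 0, 123, 0, 0, 0, 1], [0, 0, 123, 0, 0, 0, 1], [0, 0, 123, 0, 0, 0, 1], [0, 0, 123, 0, 0, 0, 1], [0, 0, 123, 0, 0, 0, 1]]}}

```text
t: 3.15
tool_pos: [610.3, 98.8, 128.4]
orientation: [0.57, 0.821, 0.001, 0.001]
wrist_force: [0.1, -0.0, 6.2]
width: 22.1
grasp_force: 58.6
```

{"api": "play_rows", "payload": {"plan": [[0, 0, -15, 0, 0, 0, 1], [0, 0, -35, 0, 0, 0, 1], [0, 0, -60, 0, 0, 0, 1], [0, 0, -90, 0, 0, 0, 1], [0, 0, -120, 0, 0, 0, 1], [0, 0, -150, 0, 0, 0, 1], [0, 0, -170, 0, 0, 0, 1], [0, 0, -175, 0, 0, 0, 1], [0, 0, -175, 0, 0, 0, 1], [0, 0, -175, 0, 0, 0, 1], [0, 0, -175, 0, 0, 0, 1], [0, 0, -175, 0, 0, 0, 1]]}}

```text
t: 4.15
tool_pos: [609.0, 98.9, 300.2]
orientation: [0.57, 0.821, -0.001, -0.001]
wrist_force: [-0.5, -0.4, -1.2]
width: 22.0
grasp_force: 59.1
```

```bash
python3 - <<'E'
from h import *
from workcell import arm
s=arm.get_state();Rm=R.from_quat(s['orientation']);p=s['tool_pos'];print(p,s['joint_pos'].round(3))
by=np.deg2rad(20.4);bx=np.array([np.cos(by),np.sin(by),0]);w=np.array([602.4,246.1,10])+38*bx
a=-.7071*bx+np.array([0,0,.7071])
# lamp z of TCP: 127+1.4-10
L=118.5
tgt=w+(100+L)*a; print('tcp target',tgt,'lens',w+100*a)
# tool z = -a ; rotate current tool z to -a minimal
z=Rm.as_matrix()[:,2];ax=np.cross(z,-a);ang=np.arcsin(np.linalg.norm(ax));rv=ax/np.linalg.norm(ax)*ang
print('turn tool',Rm.inv().apply(rv)); 
for up in(100,60,0): print(up,'shift tool',Rm.inv().apply(tgt+[0,0,up]-p))
im=vision.snapshot('scene');cv2.imwrite('pics/s2.png',cv2.resize(im[60:240,200:400,::-1],None,fx=3.3,fy=3.3,interpolation=cv2.INTER_CUBIC))
E
```

```text
[608.96327847  98.87086467 300.20879479] [-0.051  0.183  0.283  1.674  0.     1.163]
tcp target [493.20538289 205.49088591 164.50135   ] lens [571.74150612 234.69820833  80.71      ]
turn tool [-7.88070449e-01 -1.74728819e-03 -3.25765394e-20]
100 shift tool [140.30844674 -71.09888644  36.07255262]
60 shift tool [140.25876423 -70.99161141  76.07237792]
0 shift tool [140.18424047 -70.83069886 136.07211586]
```

View pics/s2.png

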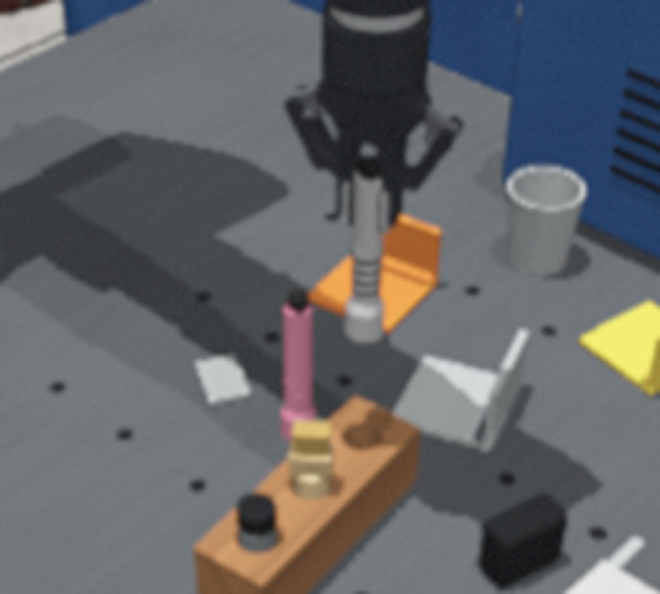

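The lamp hangs upright in the fingers, its lens clear above the rack at picture (363,320). I'll translate and tilt it 100 mm above the final pose.

{"api": "play_rows", "payload": {"plan": [[20, -8, 5, -0.08, 0, 0, 1], [40, -18, 10, -0.18, 0, 0, 1], [60, -28, 15, -0.28, 0, 0, 1], [80, -38, 20, -0.38, 0, 0, 1], [100, -48, 25, -0.5, 0, 0, 1], [115, -58, 30, -0.6, 0, 0, 1], [130, -66, 34, -0.7, 0, 0, 1], [138, -70, 36, -0.76, 0, 0, 1], [140, -71, 36, -0.788, 0, 0, 1], [140, -71, 36, -0.788, 0, 0, 1], [140, -71, 36, -0.788, 0, 0, 1], [140, -71, 36, -0.788, 0, 0, 1], [140, -71, 36, -0.788, 0, 0, 1], [140, -71, 36, -0.788, 0, 0, 1]]}}

```text
t: 5.37
tool_pos: [561.1, 230.6, 275.6]
orientation: [0.531, 0.765, 0.301, 0.208]
wrist_force: [-0.3, 0.4, -1.0]
width: 21.8
grasp_force: 61.0
```

```bash
python3 - <<'E'
from h import *
from workcell import arm
s=arm.get_state();Rm=R.from_quat(s['orientation']);p=s['tool_pos'];print(p,s['joint_pos'].round(3),Rm.as_matrix()[:,2])
tgt=np.array([493.2,205.5,164.5])
print('shift tool',Rm.inv().apply(tgt-p),s['width'],s['grasp_force'])
S=vision.get_calibration('scene');T=vision.get_calibration('top')
z=-Rm.as_matrix()[:,2]; lens=p-118.5*z; tail=lens+160*z; print('lens exp',lens)
im=vision.snapshot('scene')[:,:,::-1];it=vision.snapshot('top')[:,:,::-1]
print(proj(S,[lens,tail]),proj(T,[lens,tail]))
f=lambda i,u,v:cv2.resize(i[v-50:v+50,u-65:u+65],(390*1,300),interpolation=cv2.INTER_CUBIC)
ps=proj(S,[lens])[0].astype(int);pt=proj(T,[lens])[0].astype(int);print(ps,pt)
cv2.imwrite('pics/s3.png',np.hstack([f(im,*ps),f(it,*pt)]))
E
```

```text
[561.12940649 230.63196242 275.64038408] [ 0.083 -0.841 -0.796  0.887  0.187  1.368] [ 0.63688793  0.23949777 -0.73281279]
shift tool [ 1.24338404e-01 -1.28700251e+02  3.21626273e+01] 21.847588899699158 60.99384069442749
lens exp [636.60062574 259.01244832 188.80206831]
[[354.80937067 136.46066102]
 [320.67893092  92.15381693]] [[185.04931749 175.0283393 ]
 [189.45105133 202.00088252]]
[354 136] [185 175]
```

View pics/s3.png

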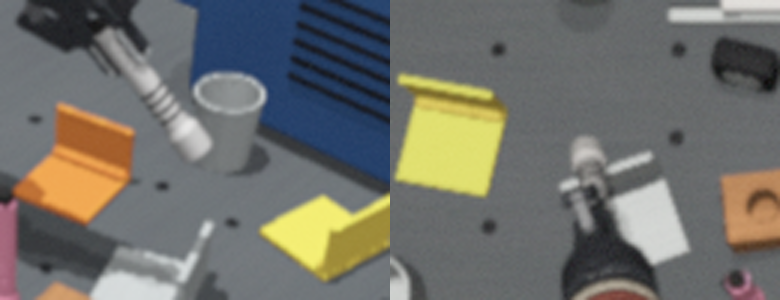

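The view shows the lamp well gripped and tilted, lens at left panel (200,150), but short of the target. Joint 2 sits on its limit (-0.84). I'll fit a simple kinematic model to the recorded poses to find a reachable pose inside the tolerances.

```bash
cat > k.py <<'E'
from h import *
from workcell import arm
from scipy.optimize import least_squares
def fk(x,q):
    r0,h,L2,L3,L6,d,e,sg=*x,1.
    ph=q[1]-q[2];th=ph+q[3]
    lat=np.array([-np.sin(q[0]),np.cos(q[0]),0]);f=np.array([np.cos(q[0]),np.sin(q[0]),0]);u=np.array([0,0,1.])
    P=f*(r0+L2*np.sin(q[1])+L3*np.cos(ph)+e*np.sin(ph))+u*(h+L2*np.cos(q[1])-L3*np.sin(ph)+e*np.cos(ph))+lat*d
    t=np.cos(q[4])*(f*np.cos(th)-u*np.sin(th))+np.sin(q[4])*lat
    return P+L6*t,t
s=arm.get_state()
D=[([1.10231,.104666,.096523,1.563884,0],[148.76,580.97,244.57]),([-.049,.158,.165,1.578,0],[608.94,99.79,250.47]),([-.051,.183,.283,1.674,0],[608.96,98.87,300.21]),(s['joint_pos'][:5],s['tool_pos'])]
def res(x): return np.concatenate([fk(x,q)[0]-p for q,p in D]+[1e-2*(x-x0)])
x0=np.array([0,350,400,350,250,130,0.])
X=least_squares(res,x0).x
lim=np.array([[-2.99,2.99],[-.84,1.86],[-1.1,1.16],[-1.84,2.11],[-1.51,1.56]])
def ik(p,t):
    b=None
    for q0 in([.1,-.3,-.5,1,.2],[.1,.2,.2,1.2,.2],[.1,-.6,-.9,.8,.2]):
        r=least_squares(lambda q:np.r_[fk(X,q)[0]-p,200*(fk(X,q)[1]-t)],q0,bounds=lim.T)
        if b is None or r.cost<b.cost:b=r
    return b
E
python3 - <<'E'
from k import *
print(X.round(1),np.abs(res(X)[:12]).round(1),'t',fk(X,s['joint_pos'])[1],R.from_quat(s['orientation']).as_matrix()[:,2])
w=np.array([638.,259.4,10])
for lean in(30,33,36,40,45):
  for dist in(80,100,120):
   for az in(20.4,10):
    l=np.deg2rad(lean);c=np.deg2rad(az);a=np.array([-np.sin(l)*np.cos(c),-np.sin(l)*np.sin(c),np.cos(l)])
    r=ik(w+a*(dist+118.5),-a);print(lean,dist,az,round(r.cost,1),r.x.round(2))
E
```

```text
[ 21.  312.6 237.4 542.2 294.5 129.4  -5.1] [1.2 1.8 0.2 2.7 0.  0.8 0.2 0.4 0.4 0.3 0.8 1.4] t [ 0.63725915  0.23967151 -0.73243317] [ 0.63725915  0.23967151 -0.73243317]
30 80 20.4 0.0 [ 0.11 -0.61 -0.73  0.94  0.12]
30 80 10 0.0 [ 0.21 -0.56 -0.69  0.91 -0.02]
30 100 20.4 0.0 [ 0.1  -0.68 -0.75  0.99  0.13]
30 100 10 0.0 [ 0.21 -0.63 -0.71  0.96 -0.02]
30 120 20.4 0.0 [ 0.09 -0.74 -0.76  1.04  0.13]
30 120 10 0.0 [ 0.21 -0.69 -0.72  1.01 -0.02]
33 80 20.4 0.0 [ 0.09 -0.74 -0.85  0.9   0.14]
33 80 10 0.0 [ 0.21 -0.67 -0.8   0.87 -0.02]
33 100 20.4 0.0 [ 0.09 -0.82 -0.87  0.96  0.15]
33 100 10 0.0 [ 0.21 -0.75 -0.83  0.92 -0.02]
33 120 20.4 15.3 [ 0.09 -0.84 -0.85  1.02  0.14]
33 120 10 0.0 [ 0.21 -0.83 -0.85  0.97 -0.02]
36 80 20.4 5.6 [ 0.08 -0.84 -0.94  0.87  0.16]
36 80 10 0.0 [ 0.21 -0.8  -0.92  0.82 -0.02]
36 100 20.4 72.0 [ 0.09 -0.84 -0.9   0.94  0.14]
36 100 10 9.5 [ 0.22 -0.84 -0.91  0.89 -0.04]
36 120 20.4 200.1 [ 0.09 -0.84 -0.86  1.01  0.13]
36 120 10 70.8 [ 0.24 -0.84 -0.87  0.95 -0.06]
40 80 20.4 205.5 [ 0.09 -0.84 -0.96  0.84  0.15]
40 80 10 63.8 [ 0.24 -0.84 -0.97  0.78 -0.06]
40 100 20.4 446.0 [ 0.09 -0.84 -0.92  0.92  0.14]
40 100 10 204.8 [ 0.26 -0.84 -0.94  0.85 -0.09]
40 120 20.4 751.9 [ 0.1  -0.84 -0.88  0.99  0.12]
40 120 10 406.5 [ 0.28 -0.84 -0.9   0.91 -0.12]
45 80 20.4 816.6 [ 0.1  -0.84 -1.    0.79  0.14]
45 80 10 399.9 [ 0.29 -0.84 -1.02  0.7  -0.14]
45 100 20.4 1311.4 [ 0.1  -0.84 -0.95  0.87  0.12]
45 100 10 725.5 [ 0.32 -0.84 -0.98  0.77 -0.19]
45 120 20.4 1876.1 [ 0.11 -0.84 -0.91  0.95  0.1 ]
45 120 10 1112.3 [ 0.35 -0.84 -0.95  0.84 -0.23]
```

```bash
cat >> k.py <<'E'
w=np.array([638.,259.4,10])
def goal(lean,dist,az):
    l,c=np.deg2rad([lean,az]);a=np.array([-np.sin(l)*np.cos(c),-np.sin(l)*np.sin(c),np.cos(l)])
    return w+a*(dist+118.5),a
E
python3 - <<'E'
from k import *
lim[1,0]=-.815
for az in(12,8,5):
  for dist in(75,85):
    for lean in(40,39,38,37,36,35,34):
      p,a=goal(lean,dist,az);r=ik(p,-a)
      if r.cost<.5: print(az,dist,lean,r.x.round(2),'lens y off',dist*np.sin(np.deg2rad(lean))*np.sin(np.deg2rad(20.4-az)));break
s=arm.get_state();Rm=R.from_quat(s['orientation']);p0=s['tool_pos'];z0=Rm.as_matrix()[:,2]
p,a=goal(36,78,10);ax=np.cross(z0,-a);rv=ax/np.linalg.norm(ax)*np.arcsin(np.linalg.norm(ax))
print('shift',Rm.inv().apply(p-p0),'turn',Rm.inv().apply(rv))
for f in(.25,.5,.75,1):
    z=R.from_rotvec(rv*f).apply(z0);r=ik(p0+f*(p-p0),z);print(f,round(r.cost,1),r.x.round(3),p0+f*(p-p0)+118.5*z)
E
```

```text
12 75 36 [ 0.19 -0.8  -0.92  0.82  0.01] lens y off 6.439908734940424
12 85 35 [ 0.19 -0.8  -0.9   0.86  0.01] lens y off 7.122131549406669
8 75 37 [ 0.24 -0.79 -0.93  0.79 -0.06] lens y off 9.692320941795659
8 85 36 [ 0.24 -0.79 -0.91  0.83 -0.06] lens y off 10.728551968674914
5 75 39 [ 0.29 -0.81 -0.96  0.75 -0.12] lens y off 12.53399097768563
5 85 38 [ 0.29 -0.81 -0.94  0.79 -0.12] lens y off 13.896877041263018
shift [ 20.9515307  -95.97354938  56.73036641] turn [ 1.28035988e-01 -1.09014674e-01  9.93351924e-18]
0.25 5.3 [ 0.118 -0.815 -0.809  0.881  0.127] [626.02684703 257.2306956  159.81685984]
0.5 2.8 [ 0.151 -0.815 -0.849  0.862  0.075] [615.09437587 255.33352615 130.74909754]
0.75 0.1 [ 0.181 -0.815 -0.891  0.84   0.027] [604.03412687 253.40044996 101.84329625]
1 0.0 [ 0.214 -0.787 -0.913  0.817 -0.023] [592.84927306 251.43870864  73.10332556]
```

{"api": "play_rows", "payload": {"plan": [[5, -24, 14, 0.04, -0.03, 0, 1], [10, -48, 28, 0.08, -0.06, 0, 1], [10, -48, 28, 0.08, -0.06, 0, 1], [10, -48, 28, 0.08, -0.06, 0, 1], [10, -48, 28, 0.08, -0.06, 0, 1], [10, -48, 28, 0.08, -0.06, 0, 1]]}}

```text
t: 5.97
tool_pos: [543.7, 234.6, 224.1]
orientation: [0.547, 0.769, 0.255, 0.21]
wrist_force: [-0.1, -0.5, 0.1]
width: 22.0
grasp_force: 61.0
```

```bash
python3 - <<'E'
from k import *
Rm=R.from_quat(s['orientation']);p0=s['tool_pos'];z0=Rm.as_matrix()[:,2]
print(p0,z0,'lean',np.degrees(np.arccos(-z0[2])),s['joint_pos'].round(3),'lens',p0+118.5*z0)
for g in((37,80,6),(36,78,10)):
    p,a=goal(*g);ax=np.cross(z0,-a);rv=ax/np.linalg.norm(ax)*np.arcsin(np.linalg.norm(ax))
    print('shift',Rm.inv().apply(p-p0),'turn',Rm.inv().apply(rv),ik(p,-a).x.round(3))
E
```

```text
[543.68217519 234.61805489 224.10928406] [ 0.60243918  0.16316839 -0.78130858] lean 38.619455198258564 [ 0.151 -0.811 -0.838  0.872  0.071  1.412] lens [615.07121854 253.95350963 131.52421679]
shift [ 21.77728494 -49.23962516  30.67882768] turn [ 4.09541765e-02 -9.32722332e-02  5.69244614e-18] [ 0.273 -0.773 -0.907  0.799 -0.101]
shift [ 12.99076423 -47.30453933  32.14667769] turn [ 5.11904184e-02 -4.93852122e-02  4.59474536e-19] [ 0.215 -0.785 -0.907  0.82  -0.024]
```

The shift counted from the pose actually reached, as expected. Next is the rest of the way, to a 37° lean.

{"api": "play_rows", "payload": {"plan": [[5, -12, 8, 0.01, -0.02, 0, 1], [11, -25, 15, 0.02, -0.045, 0, 1], [16, -37, 23, 0.03, -0.07, 0, 1], [20, -45, 28, 0.04, -0.088, 0, 1], [22, -49, 31, 0.041, -0.093, 0, 1], [22, -49, 31, 0.041, -0.093, 0, 1], [22, -49, 31, 0.041, -0.093, 0, 1], [22, -49, 31, 0.041, -0.093, 0, 1], [22, -49, 31, 0.041, -0.093, 0, 1]]}}

```text
t: 6.72
tool_pos: [519.1, 247.1, 167.4]
orientation: [0.563, 0.764, 0.213, 0.234]
wrist_force: [0.2, -0.7, -1.5]
width: 21.6
grasp_force: 61.1
```

```bash
python3 - <<'E'
from k import *
z0=R.from_quat(s['orientation']).as_matrix()[:,2];p0=s['tool_pos'];lens=p0+118.5*z0;tail=lens-160*z0
v=w-lens;along=v@z0
print('lean',np.degrees(np.arccos(-z0[2])),'lens',lens,'dist',along,'miss',np.linalg.norm(v-along*z0),s['joint_pos'].round(3),s['width'],s['grasp_force'])
out=[]
for n in('scene','top'):
    c=vision.get_calibration(n);im=vision.snapshot(n)[:,:,::-1]
    L=lens;P=proj(c,[L,tail,w]);print(n,P.round(1).tolist())
    u,v_=P[0].astype(int);x0,y0=u-65,v_-50
    cr=cv2.resize(im[y0:y0+100,x0:x0+130],(780//2,300),interpolation=cv2.INTER_CUBIC)
    for q,col in zip(P,((0,0,255),(0,255,0),(255,0,255))): cv2.circle(cr,tuple(int(t) for t in (q-[x0,y0]+.5)*3),3,col,1)
    out.append(cr)
cv2.imwrite('pics/s4.png',np.hstack(out))
E
```

```text
lean 36.90172487269062 lens [589.83911817 254.51492085  72.66731835] dist 79.17909480316051 miss 1.0946563435643382 [ 0.267 -0.792 -0.916  0.809 -0.097  1.504] 21.634669361422617 61.050453186035156
scene [[337.9, 162.0], [313.9, 116.1], [349.4, 183.5]]
top [[193.3, 198.9], [187.5, 223.3], [195.8, 188.1]]
```

View pics/s4.png

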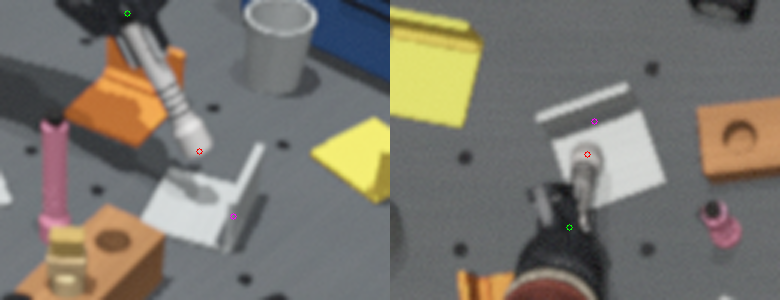

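The crops show the lens at left panel (197,150), within about 1 px of prediction. The lamp axis points at the bead's middle and the head is clear of the bracket. The model gives a lean of 37°, a distance of 79 mm and an axis miss of about 1 mm, so I'm handing in.

```bash
python3 -c "
from workcell import arm,workorder
print(arm.get_state()['qvel'].round(3)); print(workorder.hand_in())"
```

```text
[ 0.005  0.002 -0.005 -0.    -0.001  0.   ]
the job is handed in; nothing more can be done
None
```

The job is handed in with the lamp still gripped and aimed at the weld, but by my measurements at about 37° and 79 mm, inside the judged 30–60° and 60–150 mm, because joint 2's limit kept the arm from 45° and 100 mm; no verdict was returned.

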